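# Line up drawer-pull blanks against a bench fence with a straightedge

### The job

Take the aluminium straightedge from its cork mat by its handle and, with its long edge, push the four cherry blanks together until all four are pressed home, flush and square, against the wooden facing of the fence; keep a light, even pressure on the whole row for a moment, and never lean on it hard. Then lay the straightedge back flat, square in the middle of its mat. Do not touch the blanks with the gripper, and leave the other things on the bench where they are.

Things in the scene. Friction and masses are not known exactly. Their poses are not given: they have to be found in the camera images.
- straightedge: Aluminium straightedge, flat plate 280 long (its x) x 76 wide (its y) x 8 thick, loose, 0.4 kg. On its middle stands a black handle rib 110 long (x) x 18 wide (y), top 54 above the plate's underside, to be gripped across its 18 from above. Origin: centre of the underside; z up. Both long edges (y = +38, -38) are alike. Starts on the cork mat.
- mat: Fixed cork mat 330 (its x) x 116 (its y) x 3 thick, on the left or the right of the bench. Origin: centre of its underside, on the bench top.
- fence: Fixed fence: aluminium beam 310 long (its y), 45 deep (x 0 to +45), 42 high, two black knobs on top (to 64 high); in front of it a plywood facing board 290 long (y), 12 thick, 40 high. Origin: on the bench under the middle of the beam's front face; x points from the blanks into the fence, y along it. The facing's setting is NOT part of this pose (see facing_rear).
- blank1: Cherry drawer-pull blank 1 of 4 (counted along the fence's y): block 45 (its x) x 40 (its y) x 22 high, dark groove on top, about 80 g, loose on the bench before the fence, askew by up to 14 degrees. Origin: centre of its underside, x roughly along the fence's x; pressed home it lies 22.5 in front of the facing.
- blank2: Cherry drawer-pull blank 2 of 4 (counted along the fence's y): block 45 (its x) x 40 (its y) x 22 high, dark groove on top, about 80 g, loose on the bench before the fence, askew by up to 14 degrees. Origin: centre of its underside, x roughly along the fence's x; pressed home it lies 22.5 in front of the facing.
- blank3: Cherry drawer-pull blank 3 of 4 (counted along the fence's y): block 45 (its x) x 40 (its y) x 22 high, dark groove on top, about 80 g, loose on the bench before the fence, askew by up to 14 degrees. Origin: centre of its underside, x roughly along the fence's x; pressed home it lies 22.5 in front of the facing.
- blank4: Cherry drawer-pull blank 4 of 4 (counted along the fence's y): block 45 (its x) x 40 (its y) x 22 high, dark groove on top, about 80 g, loose on the bench before the fence, askew by up to 14 degrees. Origin: centre of its underside, x roughly along the fence's x; pressed home it lies 22.5 in front of the facing.
- sanding_block: Red rubber sanding block 65 (its x) x 115 (its y) x 35 high, loose, beyond the fence's +y end; leave alone. Origin: centre of its underside.
- coaster1: White ceramic coaster, 90 across, 9 high, loose, behind the fence; leave alone. Origin: centre of its underside.
- coaster2: White ceramic coaster, 90 across, 9 high, loose, beyond the fence's -y end; leave alone. Origin: centre of its underside.
- glue: Yellow glue bottle, 60 across, 170 high, loose, right of the work; leave alone. Origin: centre of its underside.
- pencil_cup: Blue cup, 80 across, 100 high, loose, left of the work; leave alone. Origin: centre of its underside.
- router_plate: Black router base plate, a disc 150 across and 8 high, fixed to the bench on the side where the mat is not. Origin: centre of its underside.
- facing_rear (a point): Fixed point 12 in front of the beam (fence x = -12), 20 high, mid-length: the rearmost place of the facing's front face. The facing is clamped, rigid to a push, parallel to the beam, 0 to 14 forward (towards the blanks) of this; its setting is not measured and must be found by touch or sight. Axes as the fence's.
Things that resemble listed ones, but are neither listed nor needed, are in the scene too. What is shaped like the blank3 but green is not meant.

How it is judged:
By the outcome, as a careful person would: the job done as asked, in the order asked, and still so for the second after the job is handed in, with the robot touching nothing.
It also fails if it takes over 70 s, if anything falls off the work surface, if the arm or the gripper's body presses on something with over 40 N, if the wrist force passes 120 N, or if a joint passes its speed limit or range.

### The arm

A 6-joint arm with a two-finger parallel gripper is mounted at the origin on the work surface. World frame = base frame: x ahead of the robot, y to its left, z up, the work surface at z = 0. Lengths are in mm, angles in rad, forces in N, time in s.
With the tool pointing down it reaches from about 350 to 725 mm from the base axis. Payload 6 kg.
Tool frame: the origin (TCP) lies midway between the tips of the shut fingers; the grasp point (between the pads) lies behind it (robot.grip_depth is the z of the grasp point in the tool frame, in mm); z points along the fingers, y is the direction in which the jaws open and shut (so a half turn about z gives the same grasp; the last joint's range is limited). The gripper opens to 85 mm and grips with 20 to 120 N. Pads are 22 mm wide; open, the fingers measure 114 mm over their backs; the gripper's body (76 mm by 85 mm) begins 54 mm behind the grasp point. The pads swing forward as they close: fully open they stand 13 mm farther back than shut.
Start: joints at [1.658, 0.04, 0.085, 0, -1.615, -0.334], TCP at [146.556, 581.803, 231.261] pointing down, gripper open.
Joint ranges: [-2.56, 2.56], [-1.29, 2.01], [-1.08, 1.49], [-3.29, 1.98], [-2.81, -0.18], [-2.99, 2.99]. Speed limits (rad/s): [2.57, 2.57, 3.01, 3.14, 3.14, 3.14].

### API

Orientations are given as [roll, pitch, yaw] about the fixed x, y, z axes, in that order (R = Rz(yaw) Ry(pitch) Rx(roll)).
In Python, from workcell import robot gives the robot as it stands.
- The arm moves only by the tool drive_tool, never from a script. Its argument "increments" is a list of rows, each an object with "turn": the turn, a rotation vector about the tool's x, y, z in degrees, a list of three; "translation": the shift along the tool's x, y, z in mm, a list of three; "fingers": the opening, from -1 (shut) to 1 (fully open). A call has 1 to 12 rows; each row shifts and turns the commanded pose from where the row before left it, along the tool's axes as they then stand; what a row does not reach is not made up. A row lasts 1/10 s, in which the tool goes at most 50 mm and 8.59 degrees, less where a joint would pass 70% of its speed; a pose out of reach is approached as far as the arm can. A call with a gripper value outside its range is refused whole. The fingers move at their own pace and stop on an object; "squeeze" is the grip in N (left out, the last holds). Time passes only in rows, so rows that do not move let the fingers close. It gives the time, the measured TCP pose, the force and the opening at its end, in the units of the state.
- robot.observe(): the state, without advancing time (a new reading comes with each control period).
- robot.read_camera(name): name is "scene" or "side" or "wrist"; returns a dict with "pixels" (384x512x3 uint8, red, green, blue), "camera_matrix" (3x3 intrinsics, pixels), "view" (4x4, takes a point from world to camera coordinates); the wrist camera has in their place "tool_from_camera" (4x4, takes a point from camera to tool coordinates, whose origin is the TCP and whose axes are the flange's). Camera axes: x right, y up, looking along -z (the intrinsics and any distortion apply to the point x, -y, -z); pixel columns grow to the right and rows downward; lengths in mm; the calibration is good to about 2 mm. The wrist camera is an equidistant fisheye: a pixel r from the principal point sees the ray r / f radians off the axis. A picture is of the moment at which its call begins: read the wrist's pose just before it. There is no depth.
- robot.hand_in(): hands the job in, once; it reports no verdict.
The state is a dict: "time": time; "qpos": joint angles; "joint_vel": joint speeds; "effort": joint torques, N m; "tool_pos": TCP position; "tool_rot": TCP orientation; "force": force on the tool from outside, world axes, zero at the start; "wrist_torque": the same for the moment, N m; "grip_width": finger opening in mm.
Only numpy, scipy, OpenCV 4.12 (cv2) and the standard library are available. Lean on these libraries where they do the work, as an engineer would, in place of code of your own. Each camera call takes 0.05 s, during which the arm holds its last target. There are 200 camera calls.

## Working session

There is one attempt and no reset: what is moved stays moved. The work goes in short steps, Python scripts to look and compute and a tool call to move; the robot and the scene stay as the last step left them, time stands still between calls to the robot, and variables do not carry over. Pictures are saved under pics/ and viewed, about 8 in all and at most 12, crops included, and the job is handed in when it is done.

Besides the shell and the picture viewer there is one more tool, called after "Request:" as name(argument=value, ...), one argument or row to a line, values as JSON. drive_tool: Moves the arm, as the interface text tells. Its arguments: {"type":"object","properties":{"increments":{"type":"array","items":{"type":"object","properties":{"turn":{"type":"array","items":{"type":"number"}},"translation":{"type":"array","items":{"type":"number"}},"fingers":{"type":"number"}}}},"squeeze":{"type":"number"}},"required":["increments"]}

```bash
ls; mkdir -p pics; cat > h.py <<'E'
import numpy as np, cv2
from workcell import robot
def snap(n,f):
    s=robot.observe(); c=robot.read_camera(n); cv2.imwrite(f'pics/{f}.png',c['pixels'][:,:,::-1]); np.savez(f'pics/{f}.npz',s=s['tool_pos'],r=s['tool_rot'],**c); return c
def ray(c,u,v):
    K=c['camera_matrix']; d=np.array([(u-K[0,2])/K[0,0],-(v-K[1,2])/K[1,1],-1.])
    V=c['view']; R=V[:3,:3]; return -R.T@V[:3,3], R.T@d
def pt(c,u,v,z):
    o,d=ray(c,u,v); return o+d*(z-o[2])/d[2]
def proj(c,p):
    V=c['view'];q=V[:3,:3]@np.array(p,float)+V[:3,3];K=c['camera_matrix'];return K[0,2]+K[0,0]*q[0]/-q[2],K[1,2]-K[1,1]*q[1]/-q[2]
def load(f): return dict(np.load(f'pics/{f}.npz'))
E
python3 - <<'E'
from h import *
print(robot.observe(),robot.grip_depth)
a=snap('scene','scene0');b=snap('side','side0')
for c in(a,b): print(c['camera_matrix'],c['view'],[k for k in c])
E
```

```text
pics
{'time': 0.0, 'qpos': array([ 1.65769316e+00,  4.08387490e-02,  8.37939702e-02, -4.83264524e-04,
       -1.61548206e+00, -3.33721534e-01]), 'joint_vel': array([ 4.09990375e-04, -1.56669044e-03, -3.25024808e-04,  8.65823037e-04,
        3.35943905e-04,  4.57920080e-05]), 'effort': array([-3.42338481e-04, -3.68198776e+01,  3.47421885e+01,  6.93232298e+00,
       -5.35713887e-03,  9.69933893e-07]), 'tool_pos': array([146.41602519, 581.52344323, 230.25048063]), 'tool_rot': array([ 3.13979947e+00, -1.10664328e-04, -2.46803432e-01]), 'force': array([ 0.58271823,  0.29046273, -0.64389551]), 'wrist_torque': array([-0.00779891, -0.03871074,  0.03391204]), 'grip_width': 85.34120247635518} -18.700000000000003
[[374.43734176   0.         259.95319272]
 [  0.         374.43734176 188.3740902 ]
 [  0.           0.           1.        ]] [[ 2.71771386e-01  9.62354077e-01  3.86565892e-03 -1.66497141e+02]
 [-8.27906782e-01  2.31751502e-01  5.10746123e-01  4.44553589e+02]
 [ 4.90622741e-01 -1.42006587e-01  8.59722894e-01 -1.34589172e+03]
 [ 0.00000000e+00  0.00000000e+00  0.00000000e+00  1.00000000e+00]] ['pixels', 'camera_matrix', 'view']
[[477.23275341   0.         249.9154175 ]
 [  0.         477.23275341 187.60348134]
 [  0.           0.           1.        ]] [[ 8.70953697e-01 -4.91358575e-01 -2.53130927e-03 -5.08484779e+02]
 [ 2.79688309e-01  4.91510505e-01  8.24737457e-01 -2.16317977e+02]
 [-4.03997657e-01 -7.19016115e-01  5.65510141e-01 -1.25709639e+03]
 [ 0.00000000e+00  0.00000000e+00  0.00000000e+00  1.00000000e+00]] ['pixels', 'camera_matrix', 'view']
```

View pics/scene0.png

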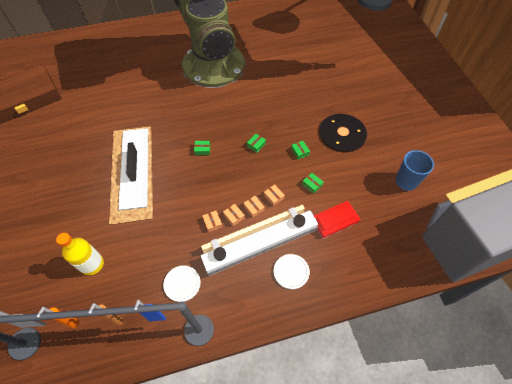

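View pics/side0.png

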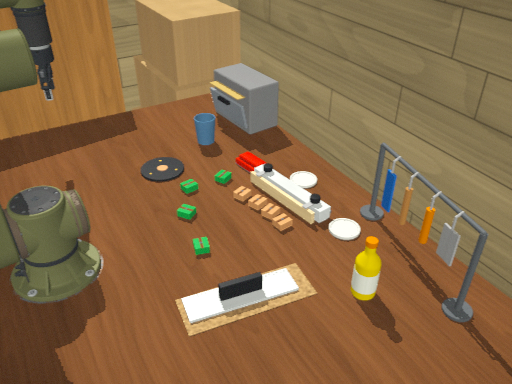

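The scene view shows the straightedge on its mat (scene ~132,170), the four cherry blanks (212,221)…(274,195) and the fence behind them. Green decoys stand in front, at (202,148), (257,143), (301,150) and (313,183). I'll make enlarged crops to measure.

```bash
python3 - <<'E'
from h import *
a=load('scene0');b=load('side0')
A=cv2.imread('pics/scene0.png');B=cv2.imread('pics/side0.png')
def crop(I,x,y,w,h,k): return cv2.resize(I[y:y+h,x:x+w],None,fx=k,fy=k,interpolation=cv2.INTER_CUBIC)
cv2.imwrite('pics/c1.png',crop(A,185,125,160,150,5)[:600,:800] if 0 else crop(A,190,165,150,110,5))
m1=crop(A,100,115,64,115,5); m2=crop(B,170,260,155,75,3)
C=np.zeros((600,800,3),np.uint8);C[:575,:320]=m1;C[:225,325:790]=m2;cv2.imwrite('pics/c2.png',C)
for n,u,v,z in [('b1',212,221,22),('b2',234,215,22),('b3',254,206,22),('b4',274,195,22),('g1',202,148,22),('g2',257,143,22),('g3',301,150,22),('g4',313,183,22),('handle',132,162,54),('c1',182,283,9),('c2',291,271,9),('router',343,132,8),('knob1',220,254,64),('knob2',299,220,64),('glue',92,265,0),('sand',337,219,35)]: print(n,pt(a,u,v,z).round())
for n,u,v,z in [('b1',283,222,22),('b4',243,195,22),('handle',241,286,54)]: print(n,pt(b,u,v,z).round())
E
```

```text
b1 [ 618. -135.   22.]
b2 [617. -74.  22.]
b3 [605. -15.  22.]
b4 [586.  48.  22.]
g1 [ 372. -114.   22.]
g2 [398.  51.  22.]
g3 [459. 172.  22.]
g4 [579. 167.  22.]
handle [ 392. -315.   54.]
c1 [ 759. -243.    9.]
c2 [803.  28.   9.]
router [419. 327.   8.]
knob1 [ 732. -135.   64.]
knob2 [697.  80.  64.]
glue [ 647. -459.    0.]
sand [709. 185.  35.]
b1 [ 611. -148.   22.]
b4 [575.  29.  22.]
handle [ 370. -337.   54.]
```

View pics/c1.png

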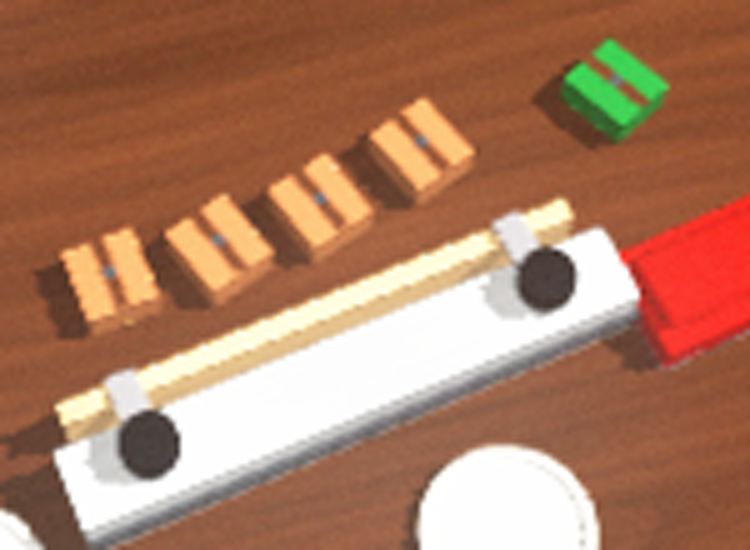

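View pics/c2.png

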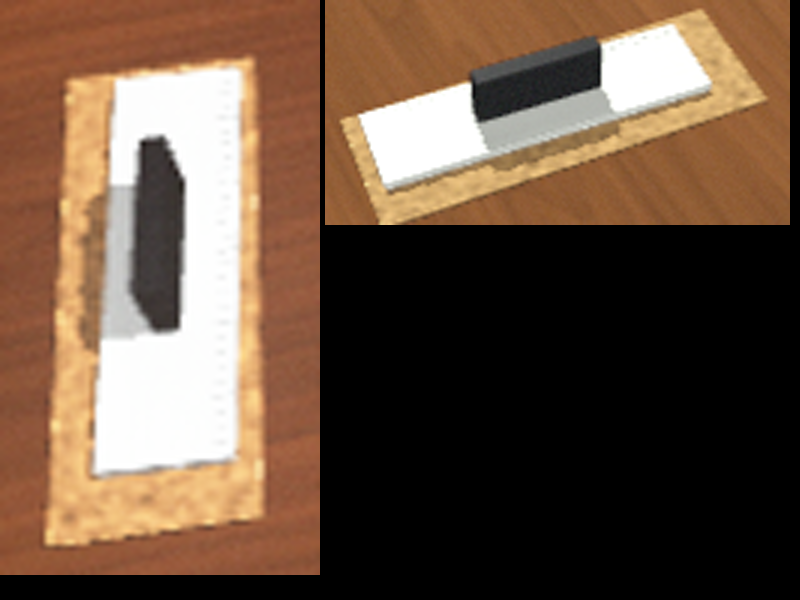

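Crops: in c2 the mat and plate corners are sharp, with the plate off-centre on its mat. In c1 the beam, facing and blank tops are clear. Now I'll fit planar poses from these corners.

```bash
cat > fit.py <<'E'
from h import *
a=load('scene0');b=load('side0')
f=lambda L:[(100+x/5,115+y/5) for x,y in L]
g=lambda L:[(170+(x-325)/3,260+y/3) for x,y in L]
c=lambda L:[(190+x/5,165+y/5) for x,y in L]
def show(n,cam,L,z):
    P=np.array([pt(cam,u,v,z)[:2] for u,v in L]); print(n,P.round(1).tolist(),'ctr',P.mean(0).round(1),'len',np.linalg.norm(np.roll(P,-1,0)-P,axis=1).round(1),'ang',[round(float(np.degrees(np.arctan2(*(q-p)[::-1]))),1) for p,q in zip(P,np.roll(P,-1,0))])
show('mat sc',a,f([(68,79),(255,58),(264,517),(47,545)]),3)
show('mat si',b,g([(342,119),(703,10),(766,99),(381,224)]),3)
show('pl sc',a,f([(116,80),(242,69),(238,457),(95,470)]),11)
show('pl si',b,g([(361,115),(675,25),(711,82),(385,183)]),11)
show('rib top si',b,g([(472,72),(596,38)]),54)
show('beam top',a,c([(55,452),(603,228),(640,285),(92,545)]),42)
show('facing front top',a,c([(57,405),(568,199)]),40)
show('b1',a,c([(62,248),(133,229),(155,298),(90,322)]),22)
show('b2',a,c([(166,237),(222,195),(272,250),(216,291)]),22)
show('b3',a,c([(268,192),(326,154),(374,207),(316,246)]),22)
show('b4',a,c([(370,133),(425,97),(474,150),(418,188)]),22)
E
python3 fit.py
```

```text
mat sc [[215.3, -369.2], [229.9, -253.1], [557.2, -290.3], [542.3, -406.1]] ctr [ 386.2 -329.7] len [117.  329.4 116.8 329. ] ang [82.8, -6.5, -97.3, 173.6]
mat si [[232.1, -254.2], [559.2, -293.3], [545.3, -406.8], [218.1, -366.2]] ctr [ 388.7 -330.1] len [329.5 114.4 329.7 112.9] ang [-6.8, -97.0, 172.9, 82.9]
pl sc [[231.6, -338.3], [243.9, -261.1], [520.7, -297.9], [507.6, -374.9]] ctr [ 376.  -318.1] len [ 78.1 279.2  78.1 278.4] ang [80.9, -7.6, -99.7, 172.4]
pl si [[244.9, -265.0], [522.5, -303.7], [511.8, -374.8], [234.1, -338.4]] ctr [ 378.3 -320.4] len [280.2  71.9 280.1  74.2] ang [-7.9, -98.6, 172.5, 81.6]
rib top si [[327.2, -305.0], [432.3, -320.9]] ctr [ 379.7 -312.9] len [106.3 106.3] ang [-8.6, 171.4]
beam top [[713.9, -181.5], [669.3, 124.3], [706.2, 131.6], [765.5, -173.5]] ctr [713.7 -24.8] len [309.   37.7 310.8  52.2] ang [98.3, 11.2, -79.0, -171.1]
facing front top [[688.8, -175.8], [646.7, 112.6]] ctr [667.7 -31.6] len [291.4 291.4] ang [98.3, -81.7]
b1 [[592.5, -156.4], [591.6, -116.9], [635.2, -114.5], [639.6, -150.7]] ctr [ 614.8 -134.6] len [39.5 43.7 36.5 47.4] ang [91.4, 3.2, -83.1, -173.1]
b2 [[601.2, -100.7], [584.3, -65.2], [624.4, -47.2], [640.0, -82.2]] ctr [612.5 -73.8] len [39.3 44.  38.3 43. ] ang [115.6, 24.2, -66.0, -154.5]
b3 [[589.3, -40.3], [574.7, -3.1], [614.0, 13.3], [628.5, -23.6]] ctr [601.6 -13.4] len [39.9 42.7 39.7 42.7] ang [111.4, 22.7, -68.6, -156.9]
b4 [[568.3, 24.3], [553.9, 60.9], [594.5, 77.2], [609.2, 40.0]] ctr [581.5  50.6] len [39.4 43.7 39.9 43.9] ang [111.3, 21.9, -68.4, -158.9]
```

Request:
drive_tool(
  increments=[
    {"translation": [36.8,32.1,0]},
    {"translation": [36.8,32.1,0]},
    {"translation": [36.8,32.1,0]},
    {"translation": [36.8,32.1,0]},
    {"translation": [36.8,32.1,0]},
    {"translation": [36.8,32.1,0]},
    {"translation": [36.8,32.1,0]},
    {"translation": [36.8,32.1,0]},
    {"translation": [36.8,32.1,0]},
    {"translation": [36.8,32.1,0]},
    {"translation": [36.8,32.1,0]},
    {"translation": [36.8,32.1,0]},
  ],
)

```text
invalid input at $.increments[0]: expected keys turn, translation, fingers
```

```bash
cat >> h.py <<'E'
def plan(x,y,z,yaw,n=1):
    "increments in tool axes for n equal rows, from the measured pose; also checks angle"
    s=robot.observe(); p=s['tool_pos']; w=s['tool_rot'][2]; d=(np.array([x,y,z])-p)/n
    dy=(np.radians(yaw)-w+np.pi)%(2*np.pi)-np.pi
    print('now',p.round(1),np.degrees(s['tool_rot']).round(2),'t',round(s['time'],2),'F',s['force'].round(1),'w',round(s['grip_width'],1),'q',s['qpos'].round(2))
    print('turn z/row',round(-np.degrees(dy)/n,2))
    for i in range(n):
        t=w+dy*i/n; c,k=np.cos(t),np.sin(t); print([round(float(v),1) for v in (d[0]*c+d[1]*k,d[0]*k-d[1]*c,-d[2])],end=' ')
        if dy==0 or abs(dy)<.03: print('x',n);break
E
python3 - <<'E'
from h import *
plan(377,-319,170,-7.8,10)
E
```

```text
now [146.4 581.6 230.4] [ 1.7991e+02 -1.0000e-02 -1.4140e+01] t 0.1 F [0.5 0.3 0.2] w 85.3 q [ 1.66  0.04  0.08 -0.   -1.62 -0.33]
turn z/row -0.63
[44.4, 81.7, 6.0] [43.5, 82.2, 6.0] [42.5, 82.7, 6.0] [41.6, 83.1, 6.0] [40.7, 83.6, 6.0] [39.8, 84.0, 6.0] [38.8, 84.5, 6.0] [37.9, 84.9, 6.0] [37.0, 85.3, 6.0] [36.0, 85.7, 6.0]
```

Request:
drive_tool(
  increments=[
    {"turn": [0,0,0],"translation": [36.8,32.1,0],"fingers": 1},
    {"turn": [0,0,0],"translation": [36.8,32.1,0],"fingers": 1},
    {"turn": [0,0,0],"translation": [36.8,32.1,0],"fingers": 1},
    {"turn": [0,0,0],"translation": [36.8,32.1,0],"fingers": 1},
    {"turn": [0,0,0],"translation": [36.8,32.1,0],"fingers": 1},
    {"turn": [0,0,0],"translation": [36.8,32.1,0],"fingers": 1},
    {"turn": [0,0,0],"translation": [36.8,32.1,0],"fingers": 1},
    {"turn": [0,0,0],"translation": [36.8,32.1,0],"fingers": 1},
    {"turn": [0,0,0],"translation": [36.8,32.1,0],"fingers": 1},
    {"turn": [0,0,0],"translation": [36.8,32.1,0],"fingers": 1},
    {"turn": [0,0,0],"translation": [36.8,32.1,0],"fingers": 1},
    {"turn": [0,0,0],"translation": [36.8,32.1,0],"fingers": 1},
  ],
)

```text
time: 1.3
tool_pos: [481.3, 98.5, 231.2]
tool_rot: [-3.141, -0.0, -0.247]
force: [-0.2, 1.4, 0.6]
grip_width: 85.7
```

```bash
python3 - <<'E'
from h import *
plan(377,-319,170,-7.8,10)
E
```

```text
now [481.3  98.5 231.2] [-179.98   -0.    -14.13] t 1.3 F [-0.2  1.4  0.6] w 85.7 q [ 0.61 -0.25 -0.19 -0.   -1.64  0.71]
turn z/row -0.63
[0.1, 43.0, 6.1] [-0.4, 43.0, 6.1] [-0.9, 43.0, 6.1] [-1.3, 43.0, 6.1] [-1.8, 43.0, 6.1] [-2.3, 43.0, 6.1] [-2.8, 42.9, 6.1] [-3.2, 42.9, 6.1] [-3.7, 42.9, 6.1] [-4.2, 42.8, 6.1]
```

Request:
drive_tool(
  increments=[
    {"turn": [0,0,-0.63],"translation": [0.1,43,6],"fingers": 1},
    {"turn": [0,0,-0.63],"translation": [-0.4,43,6],"fingers": 1},
    {"turn": [0,0,-0.63],"translation": [-0.9,43,6],"fingers": 1},
    {"turn": [0,0,-0.63],"translation": [-1.3,43,6],"fingers": 1},
    {"turn": [0,0,-0.63],"translation": [-1.8,43,6],"fingers": 1},
    {"turn": [0,0,-0.63],"translation": [-2.3,43,6],"fingers": 1},
    {"turn": [0,0,-0.63],"translation": [-2.8,43,6],"fingers": 1},
    {"turn": [0,0,-0.63],"translation": [-3.2,43,6],"fingers": 1},
    {"turn": [0,0,-0.63],"translation": [-3.7,43,6],"fingers": 1},
    {"turn": [0,0,-0.63],"translation": [-4.2,43,6],"fingers": 1},
    {"turn": [0,0,0],"translation": [0,0,0],"fingers": 1},
  ],
)

```text
time: 2.4
tool_pos: [373.8, -320.7, 169.5]
tool_rot: [-3.141, 0.004, -0.142]
force: [-0.8, 0.3, 0.5]
grip_width: 85.6
```

```bash
python3 - <<'E'
from h import *
c=snap('wrist','w1'); print(c['camera_matrix'],c['tool_from_camera'])
I=cv2.imread('pics/w1.png'); cv2.imwrite('pics/w1b.png',cv2.resize(I,None,fx=1.5,fy=1.5))
plan(377,-319,15,-7.8,10)
E
```

```text
[[297.31863964   0.         250.56505127]
 [  0.         297.31863964 189.18748696]
 [  0.           0.           1.        ]] [[ 3.26012998e-04  9.63219831e-01  2.68714440e-01  6.82485723e+01]
 [ 9.99999886e-01 -2.19910919e-04 -4.24950747e-04  2.32696071e-01]
 [-3.50227747e-04  2.68714548e-01 -9.63219793e-01 -1.42130524e+02]
 [ 0.00000000e+00  0.00000000e+00  0.00000000e+00  1.00000000e+00]]
now [ 374.7 -319.1  170. ] [-1.7997e+02  1.5000e-01 -8.1000e+00] t 2.45 F [ 0.4  0.6 -0.1] w 85.6 q [-0.29 -0.25 -0.29 -0.   -1.53  1.72]
turn z/row -0.03
[0.2, -0.0, 15.5] x 10
```

View pics/w1b.png

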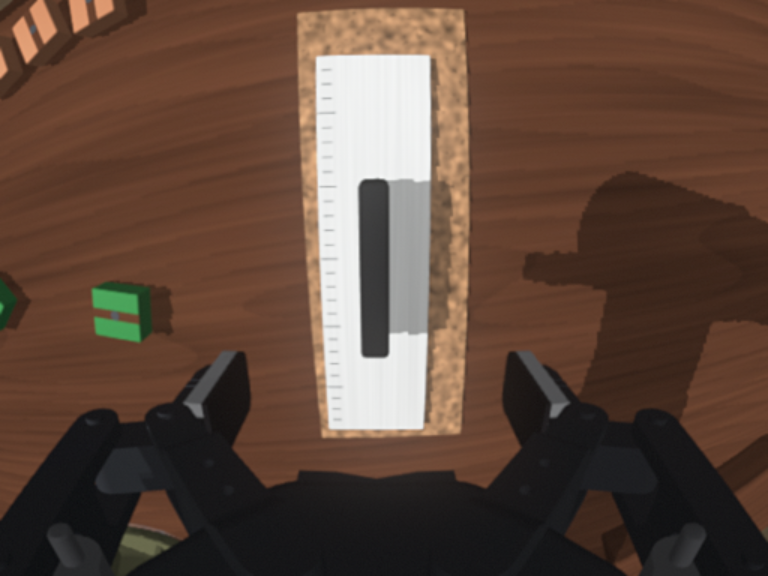

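The wrist view shows the rib clearly at (359–389, 181–355), the plate corners (316,56)…(424,428), and the whole mat.

```bash
cat >> h.py <<'E'
from scipy.spatial.transform import Rotation as Ro
def wpt(c,u,v,z):
    K=c['camera_matrix'];x,y=u-K[0,2],v-K[1,2];r=np.hypot(x,y);t=r/K[0,0]
    d=np.array([np.sin(t)*x/r,-np.sin(t)*y/r,-np.cos(t)]);T=c['tool_from_camera']
    R=Ro.from_euler('xyz',c['r']).as_matrix(); o=c['s']+R@T[:3,3]; d=R@T[:3,:3]@d
    return o+d*(z-o[2])/d[2]
E
python3 - <<'E'
from h import *
w=load('w1')
for n,L,z in [('rib',[(359,180),(389,180),(389,356),(361,356)],57),('plate',[(316,55),(430,55),(424,429),(329,429)],11),('mat',[(297,13),(465,9),(461,434),(323,438)],3)]:
    P=np.array([wpt(w,(u+.5)/1.5-.5,(v+.5)/1.5-.5,z)[:2] for u,v in L]);d=P[:2].mean(0)-P[2:].mean(0)
    print(n,P.round(1).tolist(),P.mean(0).round(1),np.linalg.norm(np.roll(P,-1,0)-P,axis=1).round(1),np.degrees(np.arctan2(d[1],d[0])).round(2))
E
```

```text
rib [[432.5, -319.6], [430.1, -336.4], [323.0, -321.9], [325.5, -304.5]] [ 377.8 -320.6] [ 17.  108.1  17.6 108.1] -7.87
plate [[520.5, -301.5], [509.6, -376.7], [232.1, -339.7], [243.0, -264.0]] [ 376.3 -320.5] [ 76.  279.9  76.5 280.1] -7.64
mat [[556.9, -291.7], [544.0, -408.0], [215.7, -370.5], [229.1, -255.4]] [ 386.4 -331.4] [117.  330.5 115.9 329.9] -6.42
```

Request:
drive_tool(
  increments=[
    {"turn": [0,0,-0.35],"translation": [2.2,0.6,25],"fingers": 1},
    {"turn": [0,0,0],"translation": [0,0,25],"fingers": 1},
    {"turn": [0,0,0],"translation": [0,0,25],"fingers": 1},
    {"turn": [0,0,0],"translation": [0,0,25],"fingers": 0.2},
    {"turn": [0,0,0],"translation": [0,0,25],"fingers": 0},
    {"turn": [0,0,0],"translation": [0,0,18],"fingers": 0},
    {"turn": [0,0,0],"translation": [0,0,10],"fingers": 0},
    {"turn": [0,0,0],"translation": [0,0,0],"fingers": 0},
  ],
  squeeze=60,
)

```text
time: 3.25
tool_pos: [377.9, -317.4, 17.2]
tool_rot: [-3.141, 0.002, -0.13]
force: [-0.2, -0.5, 0.7]
grip_width: 42.4
```

```bash
python3 - <<'E'
from h import *
plan(377,-320,16,-7.75,1)
E
```

```text
now [ 377.9 -317.4   17.2] [-1.7996e+02  1.2000e-01 -7.4300e+00] t 3.25 F [-0.2 -0.5  0.7] w 42.4 q [-0.29 -0.17 -0.51 -0.   -1.23  1.73]
turn z/row 0.32
[-0.6, 2.7, 1.2] x 1
```

Request:
drive_tool(
  increments=[
    {"turn": [0,0,0.2],"translation": [-0.5,2.5,0.8],"fingers": 0},
    {"turn": [0,0,0],"translation": [0,0,0],"fingers": -1},
    {"turn": [0,0,0],"translation": [0,0,0],"fingers": -1},
    {"turn": [0,0,0],"translation": [0,0,0],"fingers": -1},
    {"turn": [0,0,0],"translation": [0,0,0],"fingers": -1},
    {"turn": [0,0,0],"translation": [0,0,0],"fingers": -1},
  ],
  squeeze=80,
)

```text
time: 3.85
tool_pos: [378.2, -321.1, 18.8]
tool_rot: [3.141, -0.002, -0.134]
force: [0.1, 1.7, 5.3]
grip_width: 17.2
```

```bash
python3 - <<'E'
from h import *
plan(377,-320,110,-7.75,5)
E
```

```text
now [ 378.2 -321.1   18.8] [ 1.7995e+02 -1.1000e-01 -7.6800e+00] t 3.85 F [0.1 1.7 5.3] w 17.2 q [-0.3  -0.16 -0.5   0.   -1.23  1.73]
turn z/row 0.01
[-0.3, -0.2, -18.2] x 5
```

Request:
drive_tool(
  increments=[
    {"turn": [0,0,0],"translation": [0,0,-8],"fingers": -1},
    {"turn": [0,0,0],"translation": [0,0,-20],"fingers": -1},
    {"turn": [0,0,0],"translation": [0,0,-25],"fingers": -1},
    {"turn": [0,0,0],"translation": [0,0,-25],"fingers": -1},
    {"turn": [0,0,0],"translation": [0,0,-12],"fingers": -1},
    {"turn": [0,0,0],"translation": [0,0,0],"fingers": -1},
  ],
)

```text
time: 4.45
tool_pos: [378.1, -321.0, 108.8]
tool_rot: [3.141, -0.002, -0.134]
force: [0.9, -0.2, -4.2]
grip_width: 17.7
```

```bash
python3 - <<'E'
from h import *
plan(518,-54,109,-81.7,11)
E
```

```text
now [ 378.1 -321.   108.8] [ 1.7997e+02 -1.3000e-01 -7.7000e+00] t 4.45 F [ 0.9 -0.2 -4.2] w 17.7 q [-0.3  -0.23 -0.39  0.   -1.41  1.73]
turn z/row 6.73
[9.4, -25.8, -0.0] [6.3, -26.7, -0.0] [3.1, -27.2, -0.0] [-0.1, -27.4, -0.0] [-3.3, -27.2, -0.0] [-6.5, -26.6, -0.0] [-9.6, -25.7, -0.0] [-12.5, -24.4, -0.0] [-15.3, -22.8, -0.0] [-17.8, -20.8, -0.0] [-20.1, -18.6, -0.0]
```

Request:
drive_tool(
  increments=[
    {"turn": [0,0,6.7],"translation": [9.4,-25.8,0],"fingers": -1},
    {"turn": [0,0,6.7],"translation": [6.3,-26.7,0],"fingers": -1},
    {"turn": [0,0,6.7],"translation": [3.1,-27.2,0],"fingers": -1},
    {"turn": [0,0,6.7],"translation": [-0.1,-27.4,0],"fingers": -1},
    {"turn": [0,0,6.7],"translation": [-3.3,-27.2,0],"fingers": -1},
    {"turn": [0,0,6.7],"translation": [-6.5,-26.6,0],"fingers": -1},
    {"turn": [0,0,6.7],"translation": [-9.6,-25.7,0],"fingers": -1},
    {"turn": [0,0,6.7],"translation": [-12.5,-24.4,0],"fingers": -1},
    {"turn": [0,0,6.7],"translation": [-15.3,-22.8,0],"fingers": -1},
    {"turn": [0,0,6.7],"translation": [-17.8,-20.8,0],"fingers": -1},
    {"turn": [0,0,6.7],"translation": [-20.1,-18.6,0],"fingers": -1},
    {"turn": [0,0,0],"translation": [0,0,0],"fingers": -1},
  ],
)

```text
time: 5.65
tool_pos: [516.7, -51.0, 104.8]
tool_rot: [3.138, 0.001, -1.421]
force: [0.5, -0.9, -4.2]
grip_width: 17.0
```

```bash
python3 - <<'E'
from h import *
c=snap('wrist','w2')
I=cv2.imread('pics/w2.png'); cv2.imwrite('pics/w2b.png',cv2.resize(I,None,fx=1.5,fy=1.5))
plan(518,-54,19.5,-81.7,5)
E
```

```text
now [516.1 -52.2 105. ] [ 1.7977e+02  3.0000e-02 -8.1290e+01] t 5.7 F [-1.  -0.2 -4.2] w 17.3 q [ 0.29 -0.15 -0.33 -0.   -1.4  -0.13]
turn z/row 0.08
[0.4, -0.3, 17.1] x 5
```

View pics/w2b.png

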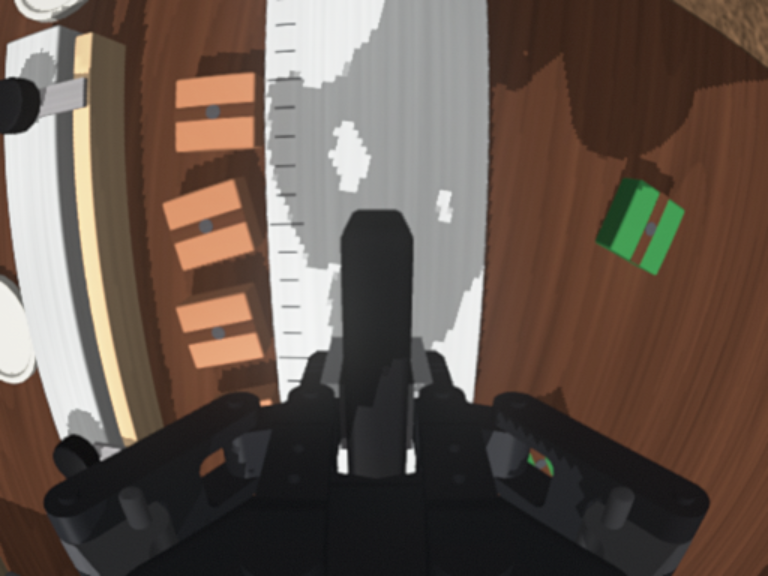

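The wrist view shows the plate held square in the jaws and clear of the blanks at image left. The facing's top front edge runs from (93,35) to (132,440). I'll check it against the scene fit.

```bash
python3 - <<'E'
from h import *
w=load('w2'); k=lambda u,v,z: wpt(w,(u+.5)/1.5-.5,(v+.5)/1.5-.5,z)[:2]
t=np.radians(8.3);U=np.array([np.cos(t),np.sin(t)]);V=np.array([-U[1],U[0]])
for n,L,z in [('facing',[(93,35),(132,440)],40),('b1',[(176,80),(254,72),(254,152),(177,152)],22),('b2',[(164,205),(236,180),(254,240),(183,270)],22),('b3',[(177,308),(247,294),(263,356),(191,368)],22),('plate front',[(264,10),(264,100),(280,400)],97),('plate rear',[(488,10),(490,150),(474,400)],97)]:
    P=np.array([k(u,v,z) for u,v in L]); print(n,P.round(1).tolist(),'fence xy',np.c_[P@U,P@V].round(1).tolist())
    d=P[-1]-P[0]; print(np.degrees(np.arctan2(d[1],d[0])).round(2))
print('tcp',w['s'][:2]@U,w['s'][:2]@V)
E
```

```text
facing [[687.1, -174.8], [655.9, 63.0]] fence xy [[654.7, -272.2], [658.2, -32.3]]
97.47
b1 [[638.9, -151.7], [595.3, -157.8], [589.2, -116.3], [632.7, -112.8]] fence xy [[610.3, -242.4], [566.3, -242.1], [566.3, -200.1], [609.8, -202.9]]
99.05
b2 [[637.9, -83.5], [597.2, -100.9], [584.1, -70.7], [624.2, -48.6]] fence xy [[619.2, -174.7], [576.3, -186.0], [567.8, -154.3], [610.6, -138.2]]
111.56
b3 [[627.5, -25.7], [585.7, -40.6], [574.3, -5.2], [618.7, 11.2]] fence xy [[617.2, -116.0], [573.7, -124.7], [567.6, -88.1], [613.8, -78.2]]
103.46
plate front [[573.1, -167.6], [567.7, -135.2], [551.0, -24.9]] fence xy [[542.9, -248.6], [542.2, -215.7], [541.6, -104.2]]
98.82
plate rear [[497.4, -179.2], [489.7, -129.5], [475.6, -36.1]] fence xy [[466.3, -249.1], [465.8, -198.8], [465.4, -104.4]]
98.65
tcp 503.9581853086715 -125.02106023483421
```

Request:
drive_tool(
  increments=[
    {"turn": [0,0,0.4],"translation": [0,0,15],"fingers": -1},
    {"turn": [0,0,0],"translation": [0,0,20],"fingers": -1},
    {"turn": [0,0,0],"translation": [0,0,20],"fingers": -1},
    {"turn": [0,0,0],"translation": [0,0,18],"fingers": -1},
    {"turn": [0,0,0],"translation": [0,0,10],"fingers": -1},
    {"turn": [0,0,0],"translation": [0,0,0],"fingers": -1},
  ],
)

```text
time: 6.3
tool_pos: [514.9, -54.2, 21.8]
tool_rot: [3.137, 0.0, -1.428]
force: [-0.4, -0.2, -3.3]
grip_width: 17.1
```

```bash
python3 - <<'E'
from h import *
plan(578,-45,20,-81.7,12)
print(robot.observe()['wrist_torque'])
E
```

```text
now [514.9 -54.2  21.8] [179.74   0.   -81.84] t 6.3 F [-0.4 -0.2 -3.3] w 17.1 q [ 0.28 -0.1  -0.44 -0.   -1.24 -0.14]
turn z/row -0.01
[-0.0, -5.3, 0.1] x 12
[0.00076425 0.06853607 0.02823702]
```

Request:
drive_tool(
  increments=[
    {"turn": [0,0,0],"translation": [0,-5,0.1],"fingers": -1},
    {"turn": [0,0,0],"translation": [0,-5,0.1],"fingers": -1},
    {"turn": [0,0,0],"translation": [0,-5,0.1],"fingers": -1},
    {"turn": [0,0,0],"translation": [0,-5,0],"fingers": -1},
    {"turn": [0,0,0],"translation": [0,-5,0],"fingers": -1},
    {"turn": [0,0,0],"translation": [0,-5,0],"fingers": -1},
    {"turn": [0,0,0],"translation": [0,-5,0],"fingers": -1},
    {"turn": [0,0,0],"translation": [0,-5,0],"fingers": -1},
    {"turn": [0,0,0],"translation": [0,-5,0],"fingers": -1},
    {"turn": [0,0,0],"translation": [0,-5,0],"fingers": -1},
    {"turn": [0,0,0],"translation": [0,-5,0],"fingers": -1},
    {"turn": [0,0,0],"translation": [0,-5,0],"fingers": -1},
  ],
)

```text
time: 7.5
tool_pos: [576.6, -44.8, 24.2]
tool_rot: [3.142, -0.0, -1.428]
force: [-1.0, -1.8, -5.3]
grip_width: 16.9
```

```bash
python3 - <<'E'
from h import *
c=snap('wrist','w3'); a=snap('scene','scene3')
I=cv2.imread('pics/w3.png')[:300]; A=cv2.imread('pics/scene3.png')[165:275,190:340]
C=np.zeros((600,800,3),np.uint8);C[:300,:512]=I;A=cv2.resize(A,None,fx=2.6,fy=2.6,interpolation=cv2.INTER_CUBIC);C[305:305+A.shape[0],400:400+A.shape[1]]=A[:,:400]
cv2.imwrite('pics/w3b.png',C)
plan(586,-44,20,-81.7,1);print(robot.observe()['wrist_torque'])
E
```

```text
now [577.2 -44.7  24.3] [-1.7994e+02 -1.0000e-02 -8.1780e+01] t 7.6 F [ 1.   0.9 -2.9] w 16.9 q [ 0.27  0.06 -0.28  0.   -1.23 -0.13]
turn z/row -0.08
[0.6, -8.8, 4.3] x 1
[0.40992095 0.06126886 0.01243524]
```

View pics/w3b.png

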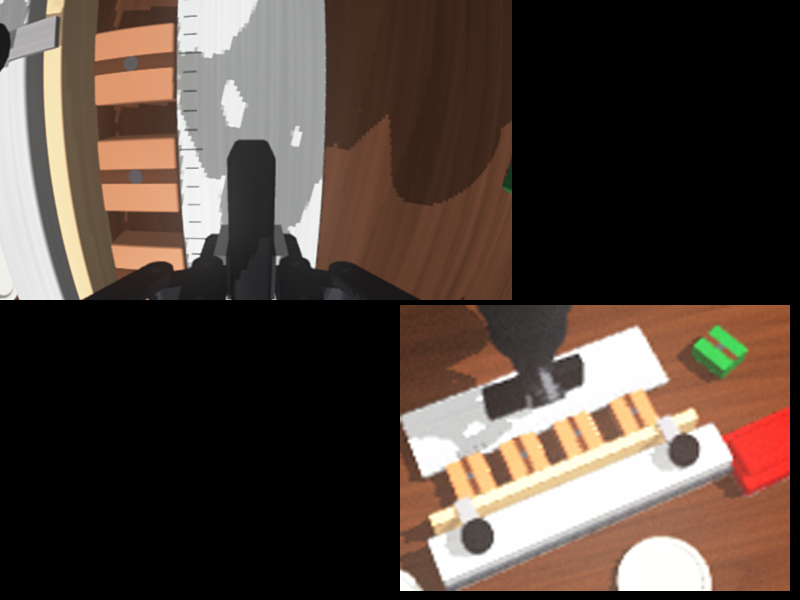

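The blanks are squared against the plate edge and about 8 mm short of the facing. I'll go on slowly and bring z down a little.

Request:
drive_tool(
  increments=[
    {"turn": [0,0,0],"translation": [0,-1.2,0.8],"fingers": -1},
    {"turn": [0,0,0],"translation": [0,-1.2,0.8],"fingers": -1},
    {"turn": [0,0,0],"translation": [0,-1.2,0.8],"fingers": -1},
    {"turn": [0,0,0],"translation": [0,-1.2,0.8],"fingers": -1},
    {"turn": [0,0,0],"translation": [0,0,0],"fingers": -1},
  ],
)

```text
time: 8.1
tool_pos: [581.0, -44.1, 20.8]
tool_rot: [3.142, -0.0, -1.428]
force: [-1.0, 1.0, -2.5]
grip_width: 17.2
```

```bash
python3 - <<'E'
from h import *
plan(586,-44,20,-81.7,1);s=robot.observe();print(s['wrist_torque'], s['tool_pos'][:2]@[.9895,.1444])
E
```

```text
now [581.  -44.1  20.8] [180.    -0.   -81.79] t 8.1 F [-1.   1.  -2.5] w 17.2 q [ 0.27  0.07 -0.27  0.   -1.23 -0.12]
turn z/row -0.09
[0.6, -4.9, 0.8] x 1
[0.24066949 0.48005918 0.01377359] 568.5773471110633
```

Request:
drive_tool(
  increments=[
    {"turn": [0,0,0],"translation": [0,-1,0],"fingers": -1},
    {"turn": [0,0,0],"translation": [0,-1,0],"fingers": -1},
    {"turn": [0,0,0],"translation": [0,0,0],"fingers": -1},
  ],
)

```text
time: 8.4
tool_pos: [583.2, -43.9, 21.0]
tool_rot: [-3.141, -0.0, -1.428]
force: [-2.2, -0.3, -2.5]
grip_width: 17.1
```

```bash
cat > m.py <<'E'
from h import *
s=robot.observe();print(round(s['time'],2),s['tool_pos'].round(1),np.degrees(s['tool_rot']).round(2),'F',s['force'].round(2),'Ffence',(s['force'][:2]@[.9895,.1444]).round(2),s['wrist_torque'].round(2),'fx',(s['tool_pos'][:2]@[.9895,.1444]).round(2))
E
python3 m.py
```

```text
8.4 [583.2 -43.9  21. ] [-1.7999e+02 -1.0000e-02 -8.1790e+01] F [-2.17 -0.35 -2.49] Ffence -2.19 [ 0.31  0.55 -0.06] fx 570.69
```

Request:
drive_tool(
  increments=[
    {"turn": [0,0,0],"translation": [0,-0.7,0],"fingers": -1},
    {"turn": [0,0,0],"translation": [0,-0.6,0],"fingers": -1},
    {"turn": [0,0,0],"translation": [0,0,0],"fingers": -1},
  ],
)

```text
time: 8.7
tool_pos: [584.4, -43.7, 21.1]
tool_rot: [-3.141, -0.0, -1.428]
force: [-1.2, -1.5, -4.6]
grip_width: 17.2
```

```bash
python3 m.py
```

```text
8.7 [584.4 -43.7  21.1] [-1.7999e+02 -1.0000e-02 -8.1790e+01] F [-1.18 -1.52 -4.61] Ffence -1.39 [-0.34  0.45 -0.02] fx 571.95
```

Request:
drive_tool(
  increments=[
    {"turn": [0,0,0],"translation": [0,-0.6,0],"fingers": -1},
    {"turn": [0,0,0],"translation": [0,-0.4,0],"fingers": -1},
    {"turn": [0,0,0],"translation": [0,0,0],"fingers": -1},
  ],
)

```text
time: 9.0
tool_pos: [584.8, -43.6, 20.8]
tool_rot: [3.14, -0.0, -1.427]
force: [-3.1, -0.4, -4.0]
grip_width: 17.3
```

```bash
python3 m.py
```

```text
9.0 [584.8 -43.6  20.8] [ 1.7993e+02 -1.0000e-02 -8.1780e+01] F [-3.15 -0.44 -4.02] Ffence -3.18 [-0.44  1.36  0.28] fx 572.37
```

Request:
drive_tool(
  increments=[
    {"turn": [0,0,0],"translation": [0,-0.4,0],"fingers": -1},
    {"turn": [0,0,0],"translation": [0,-0.3,0],"fingers": -1},
    {"turn": [0,0,0],"translation": [0,0,0],"fingers": -1},
  ],
)

```text
time: 9.3
tool_pos: [585.1, -43.7, 20.7]
tool_rot: [3.139, -0.0, -1.427]
force: [-6.0, -0.6, -2.5]
grip_width: 17.2
```

```bash
python3 m.py
```

```text
9.3 [585.1 -43.7  20.7] [ 1.7987e+02 -2.0000e-02 -8.1770e+01] F [-6.04 -0.58 -2.53] Ffence -6.06 [-0.39  2.17  0.4 ] fx 572.6
```

Torque shows contact starting at the blank-4 end; I'll trim the yaw in small steps as I press.

Request:
drive_tool(
  increments=[
    {"turn": [0,0,-0.15],"translation": [0,-0.2,0],"fingers": -1},
    {"turn": [0,0,0],"translation": [0,-0.2,0],"fingers": -1},
    {"turn": [0,0,0],"translation": [0,0,0],"fingers": -1},
  ],
)

```text
time: 9.6
tool_pos: [585.1, -43.7, 20.8]
tool_rot: [3.139, -0.0, -1.425]
force: [-6.9, -1.3, -1.3]
grip_width: 17.1
```

```bash
python3 m.py
```

```text
9.6 [585.1 -43.7  20.8] [ 1.7982e+02 -2.0000e-02 -8.1640e+01] F [-6.92 -1.26 -1.28] Ffence -7.03 [-0.38  2.69  0.28] fx 572.66
```

Request:
drive_tool(
  increments=[
    {"turn": [0,0,-0.2],"translation": [0,-0.2,0],"fingers": -1},
    {"turn": [0,0,0],"translation": [0,-0.2,0],"fingers": -1},
    {"turn": [0,0,0],"translation": [0,0,0],"fingers": -1},
  ],
)

```text
time: 9.9
tool_pos: [585.1, -43.7, 20.8]
tool_rot: [3.138, -0.0, -1.422]
force: [-9.1, -0.5, -0.7]
grip_width: 17.2
```

```bash
python3 m.py
```

```text
9.9 [585.1 -43.7  20.8] [ 1.7978e+02 -1.0000e-02 -8.1470e+01] F [-9.06 -0.5  -0.72] Ffence -9.04 [-0.24  3.31 -0.01] fx 572.66
```

Request:
drive_tool(
  increments=[
    {"turn": [0,0,-0.1],"translation": [0,0,0],"fingers": -1},
    {"turn": [0,0,0],"translation": [0,0,0],"fingers": -1},
    {"turn": [0,0,0],"translation": [0,0,0],"fingers": -1},
  ],
)

```text
time: 10.2
tool_pos: [585.1, -43.7, 20.7]
tool_rot: [3.138, -0.0, -1.42]
force: [-10.0, -1.0, -0.5]
grip_width: 17.3
```

```bash
python3 m.py; python3 - <<'E'
from h import *
snap('wrist','w4');snap('scene','scene4');snap('side','side4')
I=cv2.imread('pics/w4.png')[0:290,0:260]; A=cv2.imread('pics/scene4.png')[190:270,195:310];B=cv2.imread('pics/side4.png')[165:235,225:330]
z=lambda I,k:cv2.resize(I,None,fx=k,fy=k,interpolation=cv2.INTER_CUBIC)
C=np.zeros((600,800,3),np.uint8)
a=z(I,1.5);b=z(A,3.5);c=z(B,3.5)
C[:a.shape[0],:a.shape[1]]=a; C[:b.shape[0],395:395+b.shape[1]]=b; C[300:300+c.shape[0],395:395+c.shape[1]]=c
cv2.imwrite('pics/v4.png',C)
E
```

```text
10.2 [585.1 -43.7  20.7] [ 1.7978e+02 -1.0000e-02 -8.1390e+01] F [-10.01  -1.04  -0.55] Ffence -10.06 [-0.29  3.24 -0.11] fx 572.67
```

View pics/v4.png

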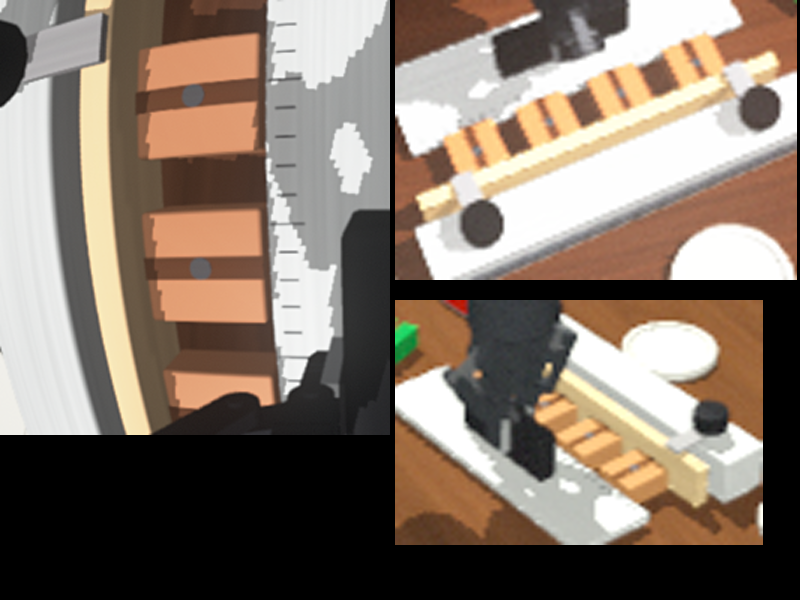

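All four blanks stand against the facing. The force is about 10 N and the yaw moment is near zero, so the pressure is even. Now I'll hold.

Request:
drive_tool(
  increments=[
    {"turn": [0,0,0.06],"translation": [0,0,0],"fingers": -1},
    {"turn": [0,0,0],"translation": [0,0,0],"fingers": -1},
    {"turn": [0,0,0],"translation": [0,0,0],"fingers": -1},
    {"turn": [0,0,0],"translation": [0,0,0],"fingers": -1},
    {"turn": [0,0,0],"translation": [0,0,0],"fingers": -1},
    {"turn": [0,0,0],"translation": [0,0,0],"fingers": -1},
    {"turn": [0,0,0],"translation": [0,0,0],"fingers": -1},
    {"turn": [0,0,0],"translation": [0,0,0],"fingers": -1},
    {"turn": [0,0,0],"translation": [0,0,0],"fingers": -1},
    {"turn": [0,0,0],"translation": [0,0,0],"fingers": -1},
    {"turn": [0,0,0],"translation": [0,0,0],"fingers": -1},
    {"turn": [0,0,0],"translation": [0,0,0],"fingers": -1},
  ],
)

```text
time: 11.55
tool_pos: [585.1, -43.7, 20.7]
tool_rot: [3.138, -0.0, -1.421]
force: [-9.3, -0.4, -0.4]
grip_width: 17.4
```

```bash
python3 m.py
```

```text
11.55 [585.1 -43.7  20.7] [ 1.7978e+02 -1.0000e-02 -8.1440e+01] F [-9.32 -0.35 -0.35] Ffence -9.27 [-0.24  3.28 -0.12] fx 572.68
```

Request:
drive_tool(
  increments=[
    {"turn": [0,0,0],"translation": [0,0.5,0],"fingers": -1},
    {"turn": [0,0,0],"translation": [0,1,0],"fingers": -1},
    {"turn": [0,0,0],"translation": [0,2,0],"fingers": -1},
    {"turn": [0,0,0],"translation": [0,6,0],"fingers": -1},
    {"turn": [0,0,0],"translation": [0,12,0],"fingers": -1},
    {"turn": [0,0,0],"translation": [0,20,0],"fingers": -1},
    {"turn": [0,0,0],"translation": [0,20,0],"fingers": -1},
    {"turn": [0,0,0],"translation": [0,10,-10],"fingers": -1},
    {"turn": [0,0,0],"translation": [0,0,-25],"fingers": -1},
    {"turn": [0,0,0],"translation": [0,0,-25],"fingers": -1},
    {"turn": [0,0,0],"translation": [0,0,-25],"fingers": -1},
    {"turn": [0,0,0],"translation": [0,0,0],"fingers": -1},
  ],
)

```text
time: 12.75
tool_pos: [518.6, -53.8, 111.0]
tool_rot: [-3.132, -0.001, -1.42]
force: [0.1, 0.8, -3.6]
grip_width: 16.7
```

```bash
python3 m.py; python3 - <<'E'
from h import *
snap('wrist','w5');snap('scene','scene5')
z=lambda I,k:cv2.resize(I,None,fx=k,fy=k,interpolation=cv2.INTER_CUBIC)
I=z(cv2.imread('pics/w5.png')[0:290,0:260],2); A=z(cv2.imread('pics/scene5.png')[190:270,195:315],2.2)
C=np.zeros((600,800,3),np.uint8);C[:580,:520]=I;C[:A.shape[0],525:525+A.shape[1]]=A[:,:275];cv2.imwrite('pics/v5.png',C)
plan(386.9,-330.5,108,-6.6,11)
E
```

```text
12.75 [518.6 -53.8 111. ] [-1.7946e+02 -5.0000e-02 -8.1370e+01] F [ 0.12  0.83 -3.57] Ffence 0.24 [-0.02 -0.2   0.01] fx 505.38
now [516.2 -53.6 106. ] [-1.799e+02  5.000e-02 -8.140e+01] t 12.85 F [-0.8  0.6 -4.8] w 16.8 q [ 0.28 -0.16 -0.33 -0.   -1.39 -0.13]
turn z/row -6.8
[23.1, 15.4, -0.2] [21.1, 18.0, -0.2] [18.9, 20.4, -0.2] [16.3, 22.5, -0.2] [13.5, 24.3, -0.2] [10.6, 25.7, -0.2] [7.5, 26.8, -0.2] [4.2, 27.5, -0.2] [1.0, 27.8, -0.2] [-2.3, 27.7, -0.2] [-5.6, 27.2, -0.2]
```

View pics/v5.png

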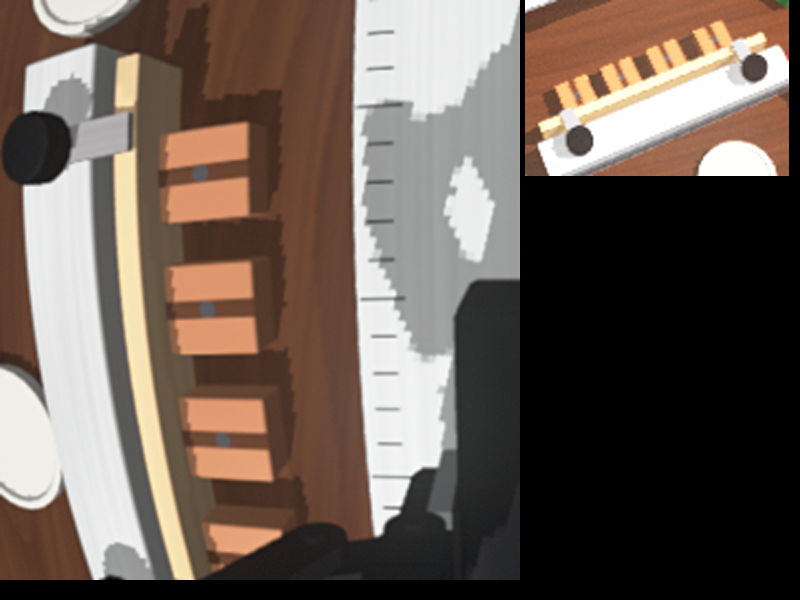

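```bash
python3 - <<'E'
from h import *
w=load('w5'); t=np.radians(8.4);U=np.array([np.cos(t),np.sin(t)]);V=np.array([-U[1],U[0]])
for n,L,z in [('facing',[(136,55),(137,150),(153,350),(194,578)],40),('b1 rear',[(249,122),(250,213)],22),('b2 rear',[(250,259),(259,354)],22),('b3 rear',[(264,396),(275,481)],22),('b4 r',[(281,530),(283,553)],22),('b1 fr',[(161,135),(165,223)],22),('b2 fr',[(166,268),(175,354)],22),('b3 fr',[(181,399),(196,475)],22)]:
    P=np.array([wpt(w,(u+.5)/2-.5,(v+.5)/2-.5,z)[:2] for u,v in L]);print(n,np.c_[P@U,P@V].round(1).tolist())
E
```

```text
facing [[656.1, -274.5], [653.9, -233.1], [651.8, -149.5], [653.8, -37.4]]
b1 rear [[609.5, -240.9], [609.4, -202.7]]
b2 rear [[610.2, -183.7], [609.1, -143.3]]
b3 rear [[608.7, -124.6], [608.7, -84.2]]
b4 r [[609.6, -58.5], [610.7, -45.5]]
b1 fr [[653.3, -241.0], [651.8, -201.9]]
b2 fr [[652.6, -182.2], [652.1, -143.5]]
b3 fr [[652.1, -122.5], [650.8, -84.7]]
```

All rear faces line up within about 1 mm and square, and 45 mm from the facing, so the blanks are home. I'll carry the straightedge back over the mat.

Request:
drive_tool(
  increments=[
    {"turn": [0,0,-6.8],"translation": [23.1,15.4,0],"fingers": -1},
    {"turn": [0,0,-6.8],"translation": [21.1,18,0],"fingers": -1},
    {"turn": [0,0,-6.8],"translation": [18.9,20.4,0],"fingers": -1},
    {"turn": [0,0,-6.8],"translation": [16.3,22.5,0],"fingers": -1},
    {"turn": [0,0,-6.8],"translation": [13.5,24.3,0],"fingers": -1},
    {"turn": [0,0,-6.8],"translation": [10.6,25.7,0],"fingers": -1},
    {"turn": [0,0,-6.8],"translation": [7.5,26.8,0],"fingers": -1},
    {"turn": [0,0,-6.8],"translation": [4.2,27.5,0],"fingers": -1},
    {"turn": [0,0,-6.8],"translation": [1,27.8,0],"fingers": -1},
    {"turn": [0,0,-6.8],"translation": [-2.3,27.7,0],"fingers": -1},
    {"turn": [0,0,-6.8],"translation": [-5.6,27.2,0],"fingers": -1},
    {"turn": [0,0,0],"translation": [0,0,0],"fingers": -1},
  ],
)

```text
time: 14.05
tool_pos: [384.5, -332.6, 103.8]
tool_rot: [-3.141, 0.003, -0.115]
force: [0.4, -0.7, -4.3]
grip_width: 17.0
```

```bash
python3 - <<'E'
from h import *
plan(386.9,-330.5,28,-6.6,4)
E
```

```text
now [ 384.5 -332.6  103.8] [-179.96    0.18   -6.57] t 14.05 F [ 0.4 -0.7 -4.3] w 17.0 q [-0.32 -0.18 -0.36  0.   -1.4   1.77]
turn z/row 0.01
[0.5, -0.6, 19.0] x 4
```

Request:
drive_tool(
  increments=[
    {"turn": [0,0,0],"translation": [3.5,-1.5,20],"fingers": -1},
    {"turn": [0,0,0],"translation": [0,0,25],"fingers": -1},
    {"turn": [0,0,0],"translation": [0,0,20],"fingers": -1},
    {"turn": [0,0,0],"translation": [0,0,10],"fingers": -1},
    {"turn": [0,0,0],"translation": [0,0,0],"fingers": -1},
    {"turn": [0,0,0],"translation": [0,0,0],"fingers": -1},
  ],
)

```text
time: 14.65
tool_pos: [390.6, -330.1, 31.5]
tool_rot: [3.141, -0.0, -0.115]
force: [-0.3, -1.0, -2.7]
grip_width: 17.1
```

```bash
python3 m.py; python3 - <<'E'
from h import *
snap('side','side6');snap('wrist','w6');snap('scene','scene6')
z=lambda I,k:cv2.resize(I,None,fx=k,fy=k,interpolation=cv2.INTER_CUBIC)
A=z(cv2.imread('pics/scene6.png')[115:230,100:164],5);B=z(cv2.imread('pics/side6.png')[260:335,170:325],3);I=cv2.imread('pics/w6.png')[:330]
C=np.zeros((600,800,3),np.uint8);C[:575,:320]=A;C[:225,325:790]=B;C[230:560,300:800]=I[:,6:506];cv2.imwrite('pics/v6.png',C)
E
```

```text
14.65 [ 390.6 -330.1   31.5] [ 1.7996e+02 -2.0000e-02 -6.5900e+00] F [-0.31 -0.97 -2.74] Ffence -0.45 [-0.   -0.03  0.03] fx 338.86
```

View pics/v6.png

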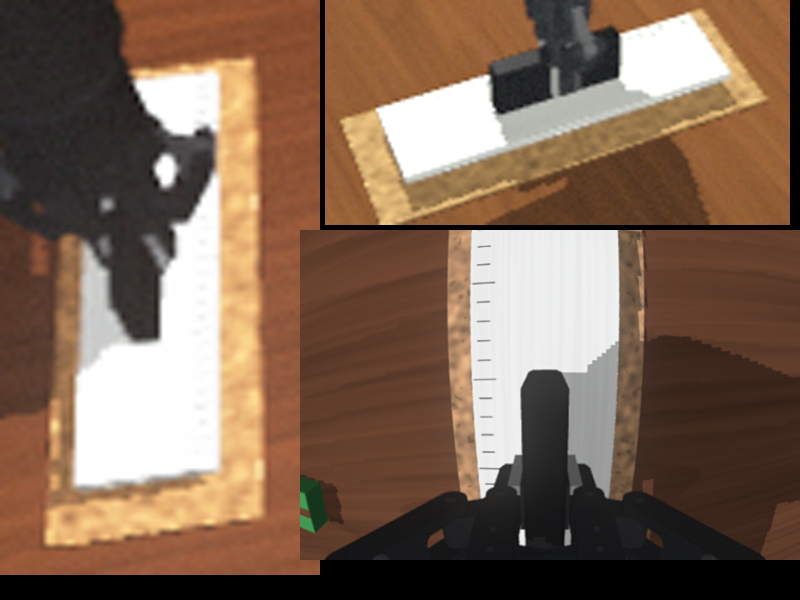

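```bash
sed -i '/^show(/d' fit.py; sed 's/scene0/scene6/;s/side0/side6/' fit.py > fit6.py; cat >> fit6.py <<'E'
show('pl si',b,g([(376,107),(694,13),(730,73),(405,180)]),23.7)
show('pl sc',a,f([(219,72),(219,467),(75,486)]),23.7)
w=load('w6')
for v in (240,330,460):
    L=[(447,240),(470,240),(618,240),(643,240)] if v==240 else [(451,330),(473,330),(618,330),(642,330)] if v==330 else [(461,460),(480,460),(613,460),(634,460)]
    P=[wpt(w,u-300+6,y-230,z)[:2] for (u,y),z in zip(L,(3,23.7,23.7,3))]
    t=np.radians(-6.6);print(np.round([p@[np.cos(t),np.sin(t)] for p in P],1),np.round([p@[-np.sin(t),np.cos(t)] for p in P],1))
print(np.array([386.9,-330.7])@[-np.sin(t),np.cos(t)])
E
python3 fit6.py
```

```text
pl si [[255.1, -274.4], [537.2, -310.2], [523.6, -383.9], [245.0, -353.5]] ctr [ 390.2 -330.5] len [284.3  74.9 280.2  79.7] ang [-7.2, -100.4, 173.8, 82.7]
pl sc [[254.0, -273.4], [531.8, -306.4], [522.4, -382.9]] ctr [ 436.1 -320.9] len [279.8  77.  289.9] ang [-6.8, -97.0, 157.8]
[557.5 548.3 548.4 557.7] [-225.3 -244.9 -321.1 -342. ]
[501.1 499.7 499.8 501.4] [-228.5 -246.9 -320.8 -340.7]
[419.6 428.9 428.8 419.5] [-229.6 -247.3 -321.8 -341.3]
-284.039190058361
```

Request:
drive_tool(
  increments=[
    {"turn": [0,0,-0.15],"translation": [-2,0.9,3],"fingers": -1},
    {"turn": [0,0,0],"translation": [0,0,4],"fingers": -1},
    {"turn": [0,0,0],"translation": [0,0,3],"fingers": -1},
    {"turn": [0,0,0],"translation": [0,0,1.5],"fingers": -1},
    {"turn": [0,0,0],"translation": [0,0,0],"fingers": -1},
    {"turn": [0,0,0],"translation": [0,0,0],"fingers": -1},
  ],
)

```text
time: 15.4
tool_pos: [388.3, -330.6, 19.6]
tool_rot: [3.141, -0.0, -0.113]
force: [-0.2, -0.1, -4.2]
grip_width: 16.8
```

```bash
python3 m.py
```

```text
15.4 [ 388.3 -330.6   19.6] [179.99  -0.    -6.45] F [-0.17 -0.08 -4.19] Ffence -0.18 [ 0.04 -0.06  0.04] fx 336.45
```

Request:
drive_tool(
  increments=[
    {"turn": [0,0,0],"translation": [0,0.5,0.5],"fingers": -1},
    {"turn": [0,0,0],"translation": [0,0,0.4],"fingers": -1},
    {"turn": [0,0,0],"translation": [0,0,0],"fingers": -1},
  ],
)

```text
time: 15.7
tool_pos: [388.3, -331.2, 18.9]
tool_rot: [3.141, -0.0, -0.113]
force: [-1.2, -0.8, -2.7]
grip_width: 17.0
```

```bash
python3 m.py
```

```text
15.7 [ 388.3 -331.2   18.9] [ 1.7998e+02 -2.0000e-02 -6.4500e+00] F [-1.21 -0.77 -2.73] Ffence -1.31 [-0.05 -0.07 -0.01] fx 336.43
```

Request:
drive_tool(
  increments=[
    {"turn": [0,0,0],"translation": [0,0,0.3],"fingers": -1},
    {"turn": [0,0,0],"translation": [0,0,0.2],"fingers": -1},
    {"turn": [0,0,0],"translation": [0,0,0],"fingers": -1},
  ],
)

```text
time: 16.0
tool_pos: [388.4, -331.3, 18.8]
tool_rot: [3.141, -0.001, -0.112]
force: [-2.0, 1.4, 2.8]
grip_width: 17.2
```

```bash
python3 m.py
```

```text
16.0 [ 388.4 -331.3   18.8] [ 1.7997e+02 -3.0000e-02 -6.4500e+00] F [-1.97  1.44  2.8 ] Ffence -1.74 [0.68 0.56 0.01] fx 336.46
```

Contact with the mat: the vertical force has gone from −2.7 to +2.8 N. Release and rise.

Request:
drive_tool(
  increments=[
    {"turn": [0,0,0],"translation": [0,0,0],"fingers": -0.5},
    {"turn": [0,0,0],"translation": [0,0,0],"fingers": 0},
    {"turn": [0,0,0],"translation": [0,0,0],"fingers": 0},
    {"turn": [0,0,0],"translation": [0,0,0],"fingers": 0},
    {"turn": [0,0,0],"translation": [0,0,-10],"fingers": 0},
    {"turn": [0,0,0],"translation": [0,0,-25],"fingers": 0},
    {"turn": [0,0,0],"translation": [0,0,-30],"fingers": 0},
    {"turn": [0,0,0],"translation": [0,0,-30],"fingers": 0.5},
    {"turn": [0,0,0],"translation": [0,0,-30],"fingers": 1},
    {"turn": [0,0,0],"translation": [0,0,-25],"fingers": 1},
    {"turn": [0,0,0],"translation": [0,0,0],"fingers": 1},
    {"turn": [0,0,0],"translation": [0,0,0],"fingers": 1},
  ],
)

```text
time: 17.2
tool_pos: [388.5, -331.1, 169.1]
tool_rot: [3.141, -0.002, -0.113]
force: [0.3, 1.2, -0.7]
grip_width: 85.2
```

```bash
python3 m.py; python3 - <<'E'
from h import *
snap('wrist','w7');snap('scene','scene7')
cv2.imwrite('pics/w7b.png',cv2.resize(cv2.imread('pics/w7.png'),None,fx=1.5,fy=1.5))
E
```

```text
17.2 [ 388.5 -331.1  169.1] [ 1.7999e+02 -1.0000e-01 -6.4500e+00] F [ 0.33  1.2  -0.72] Ffence 0.5 [ 0.03 -0.01  0.04] fx 336.59
```

View pics/w7b.png

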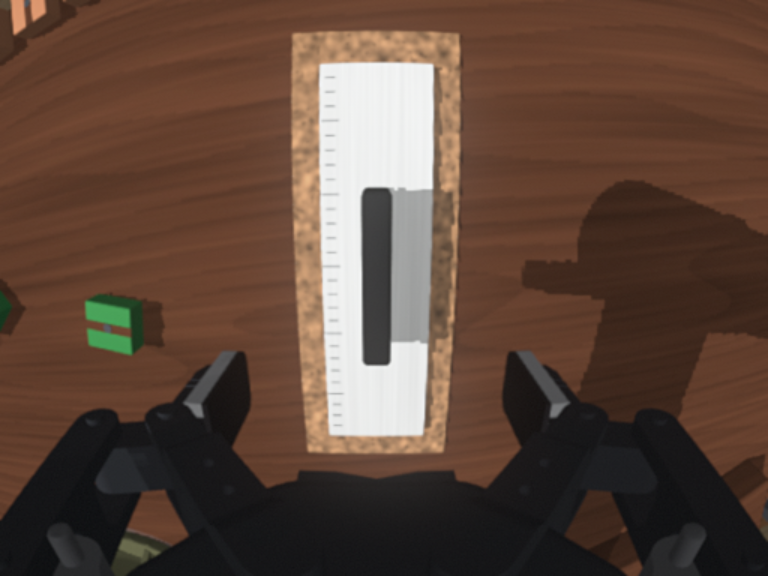

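The plate looks centred on the mat: plate corners (320,63), (434,63), (425,435), (330,435); mat corners (292,33), (461,34), (444,452), (308,452). I'll check the numbers.

```bash
python3 - <<'E'
from h import *
w=load('w7')
for n,L,z in [('plate',[(319.5,63),(434,63),(425,436),(330,436)],11),('mat',[(291.5,33),(461,34),(444,453),(307.5,453)],3)]:
    P=np.array([wpt(w,(u+.5)/1.5-.5,(v+.5)/1.5-.5,z)[:2] for u,v in L]);d=P[:2].mean(0)-P[2:].mean(0)
    print(n,P.mean(0).round(1),np.linalg.norm(np.roll(P,-1,0)-P,axis=1).round(1),np.degrees(np.arctan2(d[1],d[0])).round(2))
# other things unmoved + blanks: compare scene0 and scene7
a=cv2.imread('pics/scene0.png').astype(int);b=cv2.imread('pics/scene7.png').astype(int)
m=(np.abs(a-b).sum(2)>90).astype(np.uint8);m=cv2.morphologyEx(m,cv2.MORPH_OPEN,np.ones((3,3)))
for s in cv2.connectedComponentsWithStats(m)[2][1:]: print(s)
E
```

```text
plate [ 385.7 -332. ] [ 76.3 280.7  77.  280.6] -6.29
mat [ 386.1 -331.1] [117.4 329.8 116.8 330.5] -6.5
[ 52   0  59  19 923]
[ 119    0   71   26 1084]
[218   4  10  14  75]
[259  18   3   7  21]
[113  20  11  18 130]
[220  20   5   4  18]
[210  22   3   3   9]
[215  27   3   3   9]
[209  29   3   3   9]
[ 57  33  28   6 124]
[99 43  5  4 19]
[105  43   4   4  15]
[110  43   3   4  12]
[115  43   7   5  30]
[248  45   7   4  26]
[176  46   3   3   9]
[180  46   6   3  18]
[ 37  49  23  37 268]
[ 233   50   72   30 1059]
[315  63   6   6  27]
[306  64   4   5  18]
[323  64  12   5  50]
[108  71   3   3   9]
[218  75   3   3   9]
[194  77   8   4  28]
[159  80  32  10 210]
[  39   84   98  109 3626]
[ 46 109  11   7  54]
[137 129  11  57 216]
[ 39 135   4   4  15]
[ 35 140   3   4  12]
[ 32 154   7   6  31]
[ 47 156  12   9  59]
[ 60 156   9   8  40]
[114 158   3   4  12]
[ 35 160  13   9  77]
[ 56 165   3   3   9]
[ 25 166   5   5  20]
[ 10 169   6   5  26]
[ 17 169   6   4  20]
[113 169   3   3   9]
[  0 171   3   7  17]
[  3 170   4   3  12]
[ 32 170   3   3   9]
[ 30 174   4   5  19]
[  0 174  69  26 728]
[113 174   3   7  21]
[ 72 177   3   3   9]
[265 185  19  17 185]
[ 58 188   3   3   9]
[145 191   3  13  39]
[ 55 194   3   3   9]
[115 195  30  19 185]
[244 196  20  16 166]
[ 39 198   3   3   9]
[272 200  17  15 146]
[224 204  19  16 166]
[251 209  17  14 135]
[267 209   3   3   9]
[203 211  24  28 362]
[231 218  16  14 126]
```

```bash
python3 -c "
from workcell import robot
print(robot.hand_in())"
```

```text
the job is handed in; nothing more can be done
None
```

The job is done and handed in at about 17 s on the robot's clock, out of the 70 s allowed. I gripped the straightedge by its handle and pushed the four blanks home against the facing. I held them there at about 9–10 N with almost no turning moment, then laid the straightedge back on its mat.

- **Blanks:** after I drew back, all four rear faces lined up along the fence to within about 1 mm (blank 4 was only partly in view), and 45 mm from the facing. The three blanks fully in view were square to within about the accuracy of the measurement. The wrist reading of the facing's front edge wandered by about 2–4 mm along its length, so flushness rests mainly on the force readings and the aligned rear faces.
- **Pressing:** contact began at the blank 4 end, so I trimmed the tool's angle in small steps until the moment was near zero before holding for 1.2 s. The highest push reading I saw was 10.1 N.
- **Straightedge:** it lies flat, about 1 mm from the mat's middle and about 0.2° from square with it, by the wrist camera.
- **Other things:** comparing the first and last scene pictures, I saw no change at the other listed things or the green blocks. The differences were at the blanks, the straightedge, and the arm and its shadow. At hand-in the gripper was open and well clear of everything.

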